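# Rack a dusty cover and blow it off

## Robot

A 6-joint arm with a two-finger parallel gripper is mounted at the origin on the work surface. World frame = base frame: x ahead of the robot, y to its left, z up, the work surface at z = 0. Lengths are in m, angles in rad, forces in N, time in s.
With the tool pointing down it reaches from about 0.325 to 0.9 m from the base axis. Payload 6.1 kg.
Tool frame: the origin (TCP) lies midway between the tips of the shut fingers; the grasp point (between the pads) lies 19 mm behind it; x points along the fingers, y is the direction in which the jaws open and shut, and the axes are right-handed (so a half turn about x gives the same grasp; the last joint's range is limited). The gripper opens to 85 mm and grips with 20 to 120 N. Pads are 22 mm wide; open, the fingers measure 114 mm over their backs; the gripper's body (76 mm by 85 mm) begins 54 mm behind the grasp point. The pads swing forward as they close: fully open they stand 13 mm farther back than shut.
Start: joints at [-1.279, 0.22, 1.526, -0, 1.395, -0.126], TCP at [0.254, -0.571, 0.2] pointing down, gripper open.
Joint ranges: [-2.98, 2.98], [-0.91, 2.08], [0.09, 2.57], [-1.24, 4.39], [0.2, 2.65], [-2.68, 2.68]. Speed limits (rad/s): [2.57, 2.57, 3.01, 3.14, 3.14, 3.14].

## Interface

Orientations are given as [roll, pitch, yaw] about the fixed x, y, z axes, in that order (R = Rz(yaw) Ry(pitch) Rx(roll)).
In Python, from plant import movep, move_l, set_joints, gripper_to, hold, inverse_kinematics, observe, get_image, get_calibration, Unreachable, job_done gives the robot as it stands. Calls block until the motion is done:
- movep(position, orientation): joint-space move of the TCP to a pose.
- move_l(position, feed=0.15, rotation=None, max_force=None): straight line of the TCP; rotation=None keeps the orientation; feed is the mean speed in m/s. With max_force (N) it stops when the force on the tool has changed by that much, and returns True; else False.
- set_joints(angles): joint-space move.
- gripper_to(opening, f_grip=None): finger opening in m; f_grip is the grip in N (None keeps the last); returns when the fingers have stopped.
- hold(seconds).
- inverse_kinematics(position, orientation): joint angles nearest the present ones, or None.
- observe(): the state.
- get_image(name): name is "side" or "top"; returns (picture, depth): 480x640x3 uint8, red, green, blue; 480x640 float32, m along the optical axis (not along the pixel's ray), 0 where there is no reading.
- get_calibration(name): a dict with "intrinsics" (3x3 intrinsics, pixels), "world_from_camera" (4x4, takes a point from camera to world coordinates). Camera axes: x right, y down, z forward; pixel columns grow to the right and rows downward; lengths in m; the calibration is good to about 2 mm. A picture is of the moment at which its call begins. get_calibration takes no time and is no camera call.
A pose or a line that the arm cannot do raises Unreachable and nothing moves.
- job_done(): hands the job in, once; it reports no verdict.
The state is a dict: "time_s": time; "q": joint angles; "joint_velocities": joint speeds; "joint_torque": joint torques, N m; "eef_pos": TCP position; "tcp_rot": TCP orientation; "ft_force": force on the tool from outside, world axes, zero at the start; "torque": the same for the moment, N m; "opening": finger opening in m.
Only numpy, scipy, OpenCV 4.12 (cv2) and the standard library are available. Lean on these libraries where they do the work, as an engineer would, in place of code of your own. Each camera call takes 0.05 s, during which the arm holds its last target. There are 200 camera calls.

## Task

Take the round metal cover off the leaning stand and stand it upright in the empty middle slot of the wire rack, down on the bars, setting it down rather than dropping it. Then push the switch on the blow-off station over to the side where the rack is, hold it over for a good second, and let it spring back to centre. Never push the switch the other way, and leave the two covers already in the rack and the other things where they are.

Things in the scene. Friction and masses are not known exactly. Their poses are not given: they have to be found in the camera images.
- cover: Loose aluminium cover: flat disc 110 mm across, 8 mm thick, 150 to 310 g. Origin at its centre, x is the disc's axis. At the start it leans on the stand's two pegs, plane 0.45 rad (26 degrees) off vertical, top towards the robot, the backrest against its robot-side face; its upper 60 mm stands free on both sides above the backrest.
- stand: Fixed wooden leaning stand, base 130 x 120 x 10 mm, with a sloped 100 mm wide backrest whose upper edge is about 80 mm high, and two steel pegs 64 mm apart that carry the cover. Origin at the centre of the base's underside; at zero yaw its x axis points away from the robot; the top of the backrest leans towards its -x. It stands on one side (left or right) of the station, the rack on the other.
- rack: Fixed wire rack, base 210 (x) x 120 (y) x 10 mm, origin at the centre of its underside. Three slots at x = -60, 0, +60 mm, 16 mm wide, between wire tines 6 mm thick at y = -32 and +32, tops 83 mm high. Two 10 mm bars along x at y = -32 and +32, tops 25 mm high, carry the covers, whose axes lie along the rack's x. Outer slots taken, middle one empty.
- slot (a point): Where the centre of a cover standing in the empty middle slot lies: 71 mm above the rack's underside, on the middle of the rack (the disc's top edge is then 126 mm high). Axes as the rack's.
- racked_near: A cover of the same kind standing in the rack's slot at x = -60 mm; leave it standing. Origin at its centre, x its axis.
- racked_far: A cover of the same kind standing in the rack's slot at x = +60 mm; leave it standing. Origin at its centre, x its axis.
- station: Fixed grey blow-off station: a box 100 (x) x 90 (y) x 80 mm high between the stand and the rack, a short brass nozzle on its left (+y) and right (-y) sides (to 77 mm from the middle, 55 mm high) and a round gauge on the far side; the switch lever stands on its top. Origin at the centre of its underside, y to its left.
- switch (a joint): Angle of the spring-centred switch lever, rad: 0 upright (centre), positive leaning to the station's +y, negative to its -y, stops at -0.5 and +0.5. It counts as over beyond 0.3. The spring (0.45 Nm/rad) needs about 3 to 5 N on the lever's upper half, and brings it back when let go.
- switch_tip (a point): Top of the steel switch lever, a 12 mm thick round bat with a 16 mm ball end, pivoting on the station's top in the middle (80 mm high) and 62 mm long. It swings towards the station's +y or -y.
- carton: Cardboard carton 90 x 120 x 55 mm with tape, a bystander beyond the station; leave it alone. Origin at the centre of its underside.
- white_box: White box 80 x 100 x 45 mm, a bystander beyond the station; leave it alone. Origin at the centre of its underside.
- wrench: Steel wrench lying between the robot and the station, a bystander; leave it alone. Origin near its middle, its length along its x axis.
Not all that is in view belongs to the job. What is shaped like the rack but blue is not meant.

How it is judged:
On the way, in this order (a step that is already met when the one before it is completed fails the run):
1. the cover stands upright in the rack's middle slot, let go and at rest (x of cover in the frame of rack between -0.01 and 0.01 m and y of cover in the frame of rack between -0.01 and 0.01 m and z of cover in the frame of rack between 0.063 and 0.078 m and angle between cover's own x axis and vertical between 1.32 and 1.82 rad and angle between the x axis of cover and the x axis of rack, either way round below 0.3 rad and contact force between the fingers and cover below 0.1 N and linear speed of cover below 0.03 m/s), for 0.2 s.
2. the switch is held over (beyond 0.3 rad) to the rack's side for 0.8 s (((y of rack in the frame of station above 0 m and value of joint switch above 0.3 rad) or (y of rack in the frame of station below 0 m and value of joint switch below -0.3 rad))), for 0.8 s.
At the end, for the whole second after the job is handed in: Cover in the middle slot (centre within 10 mm of the slot in rack x and y, 63 to 78 mm above the rack's underside), upright within 0.25 rad, axis within 0.3 rad of rack x, at rest. Both other covers likewise in the outer slots. Switch still, within 0.08 rad of centre (x of cover in the frame of rack between -0.01 and 0.01 m and y of cover in the frame of rack between -0.01 and 0.01 m and z of cover in the frame of rack between 0.063 and 0.078 m and angle between cover's own x axis and vertical between 1.32 and 1.82 rad and angle between the x axis of each of cover, racked_near, racked_far and the x axis of rack, either way round below 0.3 rad and x of racked_near in the frame of rack between -0.07 and -0.05 m and y of racked_near in the frame of rack between -0.01 and 0.01 m and z of racked_near in the frame of rack between 0.063 and 0.078 m and angle between racked_near's own x axis and vertical between 1.32 and 1.82 rad and x of racked_far in the frame of rack between 0.05 and 0.07 m and y of racked_far in the frame of rack between -0.01 and 0.01 m and z of racked_far in the frame of rack between 0.063 and 0.078 m and angle between racked_far's own x axis and vertical between 1.32 and 1.82 rad and linear speed of cover below 0.02 m/s and value of joint switch between -0.08 and 0.08 rad and velocity of joint switch between -0.1 and 0.1 rad/s); the robot touches nothing.
It fails at once if the switch is pushed more than 0.2 rad to the side away from the rack ((y of rack in the frame of station above 0 m and value of joint switch below -0.2 rad) or (y of rack in the frame of station below 0 m and value of joint switch above 0.2 rad)).
It fails at once if the cover is dropped (falls faster than 0.6 m/s out of the fingers, a drop of about 20 mm) (linear speed of cover above 0.6 m/s and contact force between the fingers and cover below 0.1 N).
It fails at once if a cover already in the rack is tipped by more than 0.35 rad or moved more than 20 mm (angle between any of racked_near, racked_far's own x axis and vertical above 1.92 rad or angle between any of racked_near, racked_far's own x axis and vertical below 1.22 rad or distance of any of racked_near, racked_far from where it was at the start of the episode above 0.02 m).
It fails at once if the carton, the white box or the wrench is moved more than 30 mm (distance of any of carton, white_box, wrench from where it was at the start of the episode above 0.03 m).
It also fails if it takes over 64 s, if anything falls off the work surface, if the arm or the gripper's body presses on something with over 40 N, if the wrist force passes 120 N, or if a joint passes its speed limit or range.

## Working session

There is one attempt and no reset: what is moved stays moved. The work goes in short steps, each a Python script; the robot and the scene stay as the last script left them, time stands still between calls to the robot, and variables do not carry over. Pictures are saved under pics/ and viewed, about 8 in all and at most 12, crops included, and the job is handed in when it is done.

```bash
mkdir -p pics; ls
cat > h.py <<'E'
from plant import *
import numpy as np, cv2
def snap(n,f,crop=None,s=1):
    im,d=get_image(n); np.savez('pics/'+f+'.npz',im=im,d=d)
    o=im[:,:,::-1]
    if crop: u0,v0,u1,v1=crop; o=o[v0:v1,u0:u1]
    if s!=1:o=cv2.resize(np.ascontiguousarray(o),None,fx=s,fy=s,interpolation=cv2.INTER_CUBIC)
    cv2.imwrite('pics/'+f+'.png',o); return im,d
def cloud(n,d):
    c=get_calibration(n);K=np.array(c['intrinsics']);T=np.array(c['world_from_camera'])
    v,u=np.mgrid[:480,:640]
    p=np.stack([(u-K[0,2])/K[0,0]*d,(v-K[1,2])/K[1,1]*d,d],-1)
    return p@T[:3,:3].T+T[:3,3]
E
python3 - <<'E'
from h import *
print(observe())
for n in('top','side'):
    snap(n,n+'0');print(get_calibration(n))
E
```

```text
pics
{'time_s': 0.0, 'q': array([-1.27909855e+00,  2.21215578e-01,  1.52759346e+00, -5.57191757e-07,
        1.39469873e+00, -1.26067842e-01]), 'joint_velocities': array([-0.00029387,  0.00057701, -0.00113391,  0.00018552, -0.00074895,
        0.00074294]), 'joint_torque': array([ 1.29746120e-03, -4.96889555e+01, -3.89397347e+01, -2.01648331e-04,
        1.07730078e-02,  2.59188681e-05]), 'eef_pos': array([ 0.25339972, -0.57061095,  0.19921517]), 'tcp_rot': array([-1.69657782,  1.56888121,  1.86278055]), 'ft_force': array([0.726196  , 0.23316847, 0.84399558]), 'torque': array([-0.00118443, -0.03207958,  0.03156483]), 'opening': 0.08530520179313769}
{'intrinsics': array([[549.40567377,   0.        , 337.25724525],
       [  0.        , 549.40567377, 241.46679176],
       [  0.        ,   0.        ,   1.        ]]), 'world_from_camera': array([[-0.01753514, -0.99760475,  0.06691246,  0.40352273],
       [-0.99977682,  0.01670599, -0.01293109,  0.00872684],
       [ 0.01178227, -0.06712427, -0.99767505,  1.27756945],
       [ 0.        ,  0.        ,  0.        ,  1.        ]])}
{'intrinsics': array([[458.90878847,   0.        , 326.85660786],
       [  0.        , 458.90878847, 235.58373236],
       [  0.        ,   0.        ,   1.        ]]), 'world_from_camera': array([[-0.87384093, -0.3025881 ,  0.38058175,  0.09395218],
       [-0.4855912 ,  0.50359062, -0.71456117,  0.73633743],
       [ 0.02456031, -0.80921995, -0.58699222,  0.7178359 ],
       [ 0.        ,  0.        ,  0.        ,  1.        ]])}
```

View pics/top0.png

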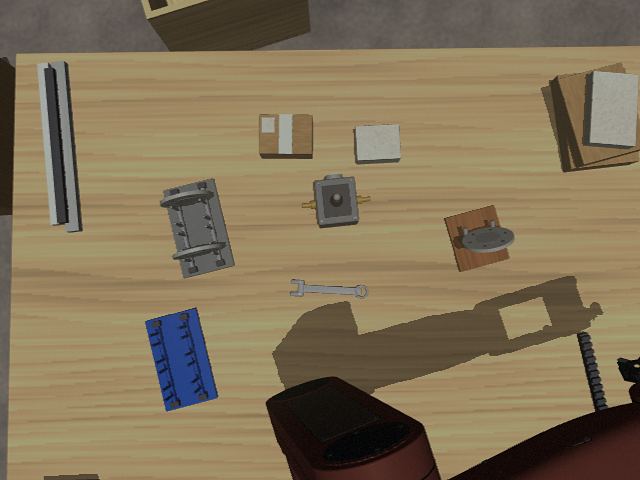

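View pics/side0.png

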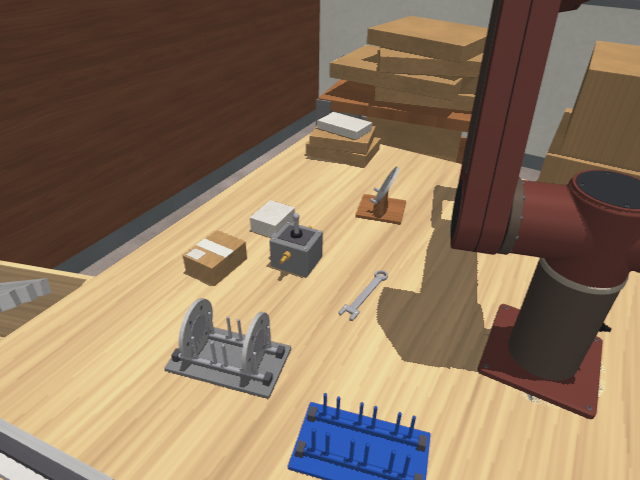

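The top view shows the grey rack with two covers at (199,228), the station at (337,200) with its lever at (337,199), and the stand with the leaning cover at (485,238). The blue rack at (181,360) is the decoy, since it is blue and empty. The rack is at +y, so the switch has to go to station +y. Next I'll measure with the depth images.

```bash
python3 - <<'E'
from h import *
D=np.load('pics/top0.npz');P=cloud('top',D['d']);S=np.load('pics/side0.npz');Q=cloud('side',S['d'])
print('table',[np.median(P[300:310,80:140,2])],'side table',np.median(Q[120:300,200:350,2].ravel()[Q[120:300,200:350,2].ravel()<.01]))
def rect(u0,v0,u1,v1,z0,z1,nm):
    m=np.zeros(P.shape[:2],bool);m[v0:v1,u0:u1]=1
    m&=(P[...,2]>z0)&(P[...,2]<z1)
    r=cv2.minAreaRect((P[m][:,:2]*1000).astype(np.float32));print(nm,m.sum(),r);return r
rect(150,170,245,285,.005,.016,'rack')
rect(435,195,520,280,.005,.016,'stand')
rect(305,165,365,235,.072,.085,'station')
rect(325,190,350,210,.12,.16,'tip')
rect(285,275,372,303,.003,.03,'wrench')
# racked covers from top: points above .1
for nm,b in(('far',(150,180,245,218)),('near',(150,220,245,270))):rect(*b,.09,.14,nm)
# cover plane: both cams
for nm,C,im,b in(('top',P,D['im'],(445,210,520,262)),('side',Q,S['im'],(365,160,405,215))):
    c=C[b[1]:b[3],b[0]:b[2]].reshape(-1,3);c=c[(c[:,2]>.085)&(c[:,2]<.2)]
    m=c.mean(0);U,s,V=np.linalg.svd(c-m);print(nm,len(c),m,'n',V[2],'s',s/len(c)**.5,c.min(0),c.max(0))
    np.save('pics/cov_'+nm,c)
for nm,b in(('rack',(165,295,292,392)),):
    c=Q[b[1]:b[3],b[0]:b[2]].reshape(-1,3);c=c[(c[:,2]>.09)&(c[:,2]<.14)]
    for k in (0,1):
        from scipy.cluster.vq import kmeans2
        a,l=kmeans2(c,2,seed=1,minit='++')
        e=c[l==k];m=e.mean(0);V=np.linalg.svd(e-m)[2];print('side cov',len(e),m,V[2],e.max(0))
E
python3 - <<'E'
import numpy as np,cv2
a=np.load('pics/top0.npz')['im'][:,:,::-1];b=np.load('pics/side0.npz')['im'][:,:,::-1]
f=lambda i,c:cv2.resize(np.ascontiguousarray(i[c[1]:c[3],c[0]:c[2]]),(400,400),interpolation=cv2.INTER_CUBIC)
cv2.imwrite('pics/crop1.png',np.hstack([f(a,(430,190,530,290)),f(b,(340,150,420,230))]))
E
```

```text
table [np.float64(-0.0004948053358333482)] side table -0.0004086954906600826
rack 2948 ((530.58447265625, 316.42718505859375), (216.91336059570312, 261.8741760253906), 89.64996337890625)
stand 1841 ((494.2593994140625, -333.48345947265625), (196.26734924316406, 197.02342224121094), 88.1893310546875)
station 1662 ((574.7901000976562, -6.463901519775391), (100.63813781738281, 90.0358657836914), 5.191104888916016)
tip 47 ((574.2152709960938, -6.260431289672852), (15.07132339477539, 13.99043083190918), 56.146724700927734)
wrench 714 ((380.460693359375, 15.413505554199219), (198.80889892578125, 62.201698303222656), 88.99787139892578)
far 294 ((584.1506958007812, 326.28387451171875), (9.78956127166748, 100.3045654296875), 13.916290283203125)
near 246 ((467.7351989746094, 298.837158203125), (8.931158065795898, 101.74755859375), 13.303777694702148)
top 687 [ 0.47361969 -0.33311338  0.11220871] n [0.84033151 0.22438288 0.4934524 ] s [0.02835123 0.01783443 0.00212333] [ 0.45300221 -0.38784853  0.08503527] [ 0.50004225 -0.28013943  0.14025618]
side 190 [ 0.46621477 -0.31740443  0.11282216] n [-0.83501116 -0.25421797 -0.48798523] s [0.02906551 0.01777798 0.00227606] [ 0.44921045 -0.38249248  0.08517954] [ 0.49659639 -0.27466382  0.13807932]
side cov 571 [0.57744886 0.3364155  0.10815052] [-0.97566277 -0.201004    0.08763308] [0.59191377 0.38017842 0.12693367]
side cov 499 [0.46059797 0.31048082 0.10934846] [-0.97584467 -0.19594774  0.09660054] [0.47677861 0.3540322  0.12843202]
```

View pics/crop1.png

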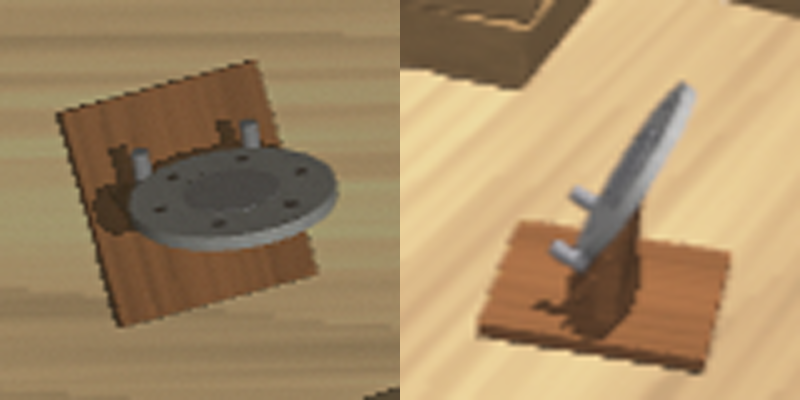

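The crop shows the cover on its pegs, leaning towards the robot, with its far face fully visible from the top. I'll refine the poses of the cover, rack and stand.

Run:
```python
from h import *
from scipy.optimize import least_squares
D=np.load('pics/top0.npz');P=cloud('top',D['d']);im=D['im'].astype(int)
sat=im.max(2)-im.min(2)
c=get_calibration('top');K=np.array(c['intrinsics']);T=np.array(c['world_from_camera'])
def box(m,b):
    z=np.zeros_like(m);z[b[1]:b[3],b[0]:b[2]]=m[b[1]:b[3],b[0]:b[2]];return z
# cover face
m=box((sat<25)&(P[...,2]>.02),(445,200,520,265))
m=cv2.morphologyEx(m.astype(np.uint8),cv2.MORPH_OPEN,np.ones((3,3)))>0
p=P[m]; 
mi=cv2.erode(m.astype(np.uint8),np.ones((5,5)))>0; pi=P[mi]
for _ in range(6):
    mu=pi.mean(0);n=np.linalg.svd(pi-mu)[2][2];n*=np.sign(n[2]);r=(pi-mu)@n;pi=pi[abs(r)<max(.0015,2*np.std(r)) if _<3 else abs(r)<.002]
print('n',n,'yaw',np.degrees(np.arctan2(n[1],n[0])),'tilt',np.arcsin(n[2]),len(pi),r.std())
q=p[abs((p-mu)@n)<.003]
e1=np.cross([0,0,1],n);e1/=np.linalg.norm(e1);e2=np.cross(n,e1)
xy=np.c_[(q-mu)@e1,(q-mu)@e2]
cc,rr=cv2.minEnclosingCircle((xy*1000).astype(np.float32));print('circle',cc,rr)
C=mu+cc[0]/1e3*e1+cc[1]/1e3*e2-.004*n;print('cover centre',C)
# base rects, projecting pixels to z=.01
def proj(m,z):
    v,u=np.nonzero(m);ray=np.c_[(u-K[0,2])/K[0,0],(v-K[1,2])/K[1,1],np.ones(len(u))]@T[:3,:3].T
    return T[:3,3]+ray*((z-T[2,3])/ray[:,2])[:,None]
hsv=cv2.cvtColor(D['im'],cv2.COLOR_RGB2HSV)
def rect(m,nm):
    m=cv2.morphologyEx(m.astype(np.uint8),cv2.MORPH_OPEN,np.ones((3,3)))
    n_,l,s,_=cv2.connectedComponentsWithStats(m);k=1+s[1:,4].argmax();w=proj(l==k,.01)
    print(nm,s[k],cv2.minAreaRect((w[:,:2]*1000).astype(np.float32)))
rect(box((sat<30)&(P[...,2]<.02)&(P[...,2]>.004),(150,170,245,285)),'rack')
rect(box((P[...,2]<.016)&(P[...,2]>.005)&(im[...,0]-im[...,2]>45)&(im[...,0]<165),(435,195,520,280)),'stand')
for z in (.12,):pass
# tines, in approx rack frame, both cameras
a=np.radians(13.4);R=np.array([[np.cos(a),np.sin(a)],[-np.sin(a),np.cos(a)]]);o=np.array([.526,.3126])
S=np.load('pics/side0.npz')
for nm,X in(('top',P),('side',cloud('side',S['d']))):
    x=X.reshape(-1,3);l=(x[:,:2]-o)@R.T
    k=(x[:,2]>.045)&(x[:,2]<.095)&(abs(l[:,0])<.035)&(abs(l[:,1])<.06);l=l[k]*1000;z=x[k,2]
    for sx in(-1,1):
        for sy in(-1,1):
            g=(l[:,0]*sx>3)&(l[:,1]*sy>0);print(nm,sx,sy,g.sum(),np.round(np.median(l[g],0),1),np.round(l[g].std(0),1),z[g].max() if g.any() else 0)
print(np.degrees(0))
# racked covers plane from top: x mid of top edge
```

```text
n [0.86732403 0.21990603 0.44653148] yaw 14.227271453970955 tilt 0.46288512361494916 703 0.0008784745343289732
circle (-1.6364684104919434, -10.345734596252441) 59.24529266357422
cover centre [ 0.48363567 -0.33278882  0.08573295]
rack [181 202  32  46 968] ((532.899169921875, 317.609619140625), (101.6568603515625, 55.830806732177734), 13.315207481384277)
stand [446 206  53  30 728] ((532.0352783203125, -321.97247314453125), (45.887611389160156, 119.16943359375), 14.575228691101074)
top -1 -1 16 [-11.7 -32.9] [1.6 1.4] 0.08372349013328906
top -1 1 18 [-11.6  30.5] [1.4 1.6] 0.08570406493349436
top 1 -1 16 [ 10.2 -33.1] [1.6 1.4] 0.08287393472812621
top 1 1 18 [10.6 30.9] [1.5 1.6] 0.08542983963275597
side -1 -1 46 [-14.2 -26.6] [1.5 1.3] 0.08520287537168192
side -1 1 56 [-14.4  37.4] [1.6 1.3] 0.0846952550505875
side 1 -1 51 [  7.7 -26.6] [1.6 1.4] 0.08437013668329585
side 1 1 54 [ 7.6 37.2] [1.5 1.5] 0.08297358034173075
0.0
```

```bash
cat >> h.py <<'E'
from scipy.spatial.transform import Rotation as Ro
def rpy(d,n):
    d=np.array(d)/np.linalg.norm(d);n=np.array(n)-np.dot(n,d)*d;n/=np.linalg.norm(n)
    return Ro.from_matrix(np.c_[d,n,np.cross(d,n)]).as_euler('xyz')
def ik(p,d,n):
    for s in(1,-1):
        r=rpy(d,s*np.array(n));q=inverse_kinematics(p,r);print(s,np.round(r,3),None if q is None else np.round(q,2))
RY=np.radians(13.4); RX=np.array([np.cos(RY),np.sin(RY),0]); RYV=np.array([-RX[1],RX[0],0])
E
python3 - <<'E'
from h import *
D=np.load('pics/top0.npz');P=cloud('top',D['d']);im=D['im'].astype(int);sat=im.max(2)-im.min(2)
S=np.load('pics/side0.npz');Q=cloud('side',S['d'])
a=np.radians(14.4);t=.45
n=np.array([np.cos(a)*np.cos(t),np.sin(a)*np.cos(t),np.sin(t)]);e1=np.array([-np.sin(a),np.cos(a),0]);e2=np.cross(n,e1);e2*=np.sign(e2[2])
C=np.array([.4836,-.3328,.0857])
for nm,X in(('top',P),('side',Q)):
    x=X.reshape(-1,3)-C;u,v,w=x@e1*1e3,x@e2*1e3,x@n*1e3
    k=(abs(w)<14)&(v>5)&(np.hypot(u,v)<75);print(nm,k.sum(),'u',np.percentile(u[k],[.5,99.5]),'v',np.percentile(v[k],99.5),'w hist',np.histogram(w[k],np.arange(-14,15,2))[0])
    ins=k&(np.hypot(u,v)<40);print(' face w',np.median(w[ins]))
for g in (33,):
    d=-e2;tcp=C+e2*(g/1e3-.019);print(tcp);ik(tcp,d,n);ik(tcp-.09*d,d,n)
ik([.526,.3126,.085],[0,0,-1],RX);ik([.526,.3126,.2],[0,0,-1],RX)
E
```

```text
top 607 u [-52.71294991  52.18284725] v 58.46615624921973 w hist [  0   0   0   0  16  38  42  55 294 148  14   0   0   0]
 face w 3.782577481951592
side 169 u [-47.77805504  60.23586421] v 58.25339945304606 w hist [ 0  0  0  4 17 21 23 60 44  0  0  0  0  0]
 face w 2.216013150240226
[ 0.4777018  -0.3343144   0.09830626]
1 [1.571 1.121 0.251] [-1.02  0.06  1.98  0.51  1.02 -1.52]
-1 [-1.571  1.121  0.251] [-1.02  0.06  1.98  0.51  1.02  1.62]
1 [1.571 1.121 0.251] [-1.09 -0.09  1.96  0.47  1.2  -1.5 ]
-1 [-1.571  1.121  0.251] [-1.09 -0.09  1.96  0.47  1.2   1.64]
1 [1.337 1.571 0.   ] [ 0.41  0.29  1.66 -0.    1.18  0.17]
-1 [-1.805  1.571  0.   ] None
1 [1.337 1.571 0.   ] [ 0.41  0.19  1.56 -0.    1.39  0.17]
-1 [-1.805  1.571  0.   ] None<stdin>:13: UserWarning: Gimbal lock detected. Setting third angle to zero since it is not possible to uniquely determine all angles.
```

Run:
```python
from h import *
a=np.radians(14.4);t=.45
n=np.array([np.cos(a)*np.cos(t),np.sin(a)*np.cos(t),np.sin(t)]);e1=np.array([-np.sin(a),np.cos(a),0]);e2=np.cross(n,e1);e2*=np.sign(e2[2])
C=np.array([.4836,-.3328,.0857])+.0025*e1+.003*e2-.001*n
d=-e2;r=rpy(d,n);g=C+.014*e2
movep(g+.09*e2,r);gripper_to(.05,60)
print(move_l(g+.045*e2,.1), move_l(g,.05,max_force=6))
o=observe();print(o['time_s'],o['eef_pos'],g,o['ft_force'],o['opening'])
snap('side','grasp',(330,120,450,240),4)
```

```text
False False
3.4417 [ 0.47506905 -0.3326883   0.1008905 ] [ 0.47494401 -0.33244139  0.10057264] [ 0.50390478 -0.05759331 -0.43489024] 0.05022258970412156
```

View pics/grasp.png

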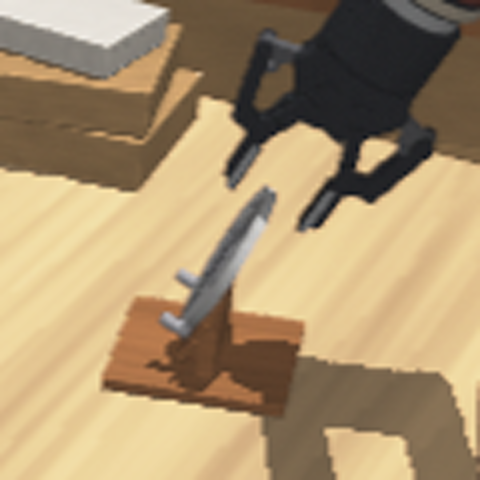

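Run:
```python
from h import *
c=get_calibration('side');K=np.array(c['intrinsics']);T=np.linalg.inv(np.array(c['world_from_camera']))
o=observe();print(o['time_s'],o['eef_pos'],o['tcp_rot'],o['q'])
R=Ro.from_euler('xyz',o['tcp_rot']).as_matrix()
for k in(0,-.019,-.04,-.1):
    p=K@(T[:3,:3]@(o['eef_pos']+R[:,0]*k)+T[:3,3]);uv=p[:2]/p[2];print(k,uv,(uv-[330,120])*4)
D=np.load('pics/grasp.npz')['d'];P=cloud('side',D)
for u,v in((238,180),(310,222),(268,195),(230,250),(350,180)):
    print((u,v),P[120+v//4,330+u//4])
```

```text
3.4917 [ 0.47506206 -0.33274704  0.1009814 ] [1.56920188 1.1205638  0.24980929] [-1.01917722  0.0468847   1.98953969  0.50794702  1.02415025 -1.52115702]
0 [388.58023446 179.79178213] [234.32093786 239.16712852]
-0.019 [392.21596388 174.7407539 ] [248.86385553 218.9630156 ]
-0.04 [396.31332786 169.04838829] [265.25331143 196.19355316]
-0.1 [408.49982955 152.11798534] [313.99931819 128.47194135]
(238, 180) [ 0.47500485 -0.32217008  0.1511728 ]
(310, 222) [ 0.42395292 -0.33013103  0.13170131]
(268, 195) [ 0.45880851 -0.34347848  0.13714707]
(230, 250) [ 0.47177792 -0.31293909  0.10446076]
(350, 180) [ 0.40287109 -0.33670943  0.16438057]
```

The picture puts the fingers about 45 mm behind the reported TCP, which may mean the image is stale. I'll take another one.

Run:
```python
from h import *
print(observe()['time_s'])
snap('side','grasp2',(330,120,450,240),4)
a=np.load('pics/grasp.npz');b=np.load('pics/grasp2.npz')
print(np.abs(a['im'].astype(int)-b['im']).max(axis=2).__gt__(30).sum())
P=cloud('side',b['d'])
for u,v in((238,180),(310,222),(268,195)): print((u,v),P[120+v//4,330+u//4])
```

```text
3.4917
12
(238, 180) [ 0.4734454  -0.31783817  0.15349186]
(310, 222) [ 0.42473766 -0.33266708  0.13030749]
(268, 195) [ 0.45841538 -0.34231501  0.13777275]
```

View pics/grasp2.png

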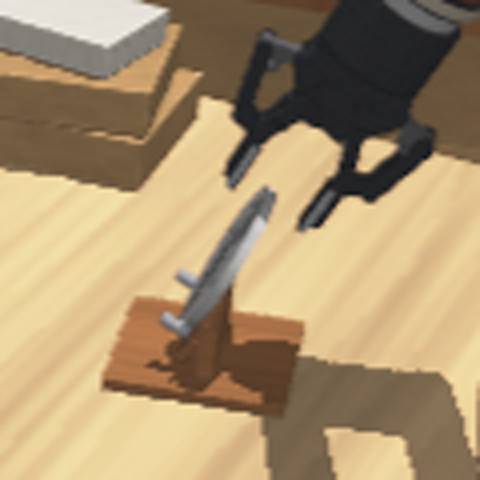

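Run:
```python
from h import *
o=observe();R=Ro.from_euler('xyz',o['tcp_rot']).as_matrix();g=o['eef_pos']
K=np.array(get_calibration('side')['intrinsics'])
def tips(f):
    im,d=snap('side',f);P=cloud('side',d);x=P.reshape(-1,3)-g
    L=x@R; rgb=im.reshape(-1,3).max(1)
    m=(rgb<95)&(d.ravel()>0)&(abs(L[:,2])<.05)&(abs(L[:,1])<.06)&(L[:,0]>-.13)&(L[:,0]<.03)&(x[:,2]+g[2]>.06)
    for s in(-1,1):
        k=m&(L[:,1]*s>.015);print(f,s,k.sum(),np.percentile(L[k,0],[90,98,99.5]),L[k][L[k,0]>np.percentile(L[k,0],95)].mean(0))
tips('t0')
move_l(g-.03*R[:,0],.1);print(observe()['eef_pos']-g, observe()['time_s']);tips('t1')
im,d=snap('top','t1top')
```

```text
t0 -1 251 [-0.06004616 -0.04633163 -0.04284263] [-0.04676318 -0.03266361 -0.00957933]
t0 1 261 [-0.06558594 -0.04802608 -0.04382875] [-0.04867907  0.03048953 -0.01014871]
[-0.01257243 -0.0037476   0.02758186] 4.0417
t1 -1 149 [-0.08387505 -0.07522349 -0.07323473] [-0.07506214 -0.02921622 -0.00883042]
t1 1 147 [-0.08739971 -0.07966146 -0.07514687] [-0.07912742  0.03215474 -0.00884616]
```

Run:
```python
from h import *
gripper_to(0,20);o=observe();print(o['opening'],o['time_s'])
R=Ro.from_euler('xyz',o['tcp_rot']).as_matrix();g=o['eef_pos']
A=[]
for n in('side','top'):
    im,d=snap(n,'shut'+n);P=cloud(n,d);L=(P-g)@R
    m=(im.max(2)<95)&(d>0)&(abs(L[...,2])<.03)&(abs(L[...,1])<.05)&(L[...,0]>-.13)&(L[...,0]<.03)&(P[...,2]>.1)
    l=L[m];print(n,m.sum(),np.percentile(l[:,0],[98,99.5]),l[l[:,0]>np.percentile(l[:,0],95)].mean(0))
    c=get_calibration(n);K=np.array(c['intrinsics']);T=np.linalg.inv(np.array(c['world_from_camera']))
    p=K@(T[:3,:3]@g+T[:3,3]);u,v=(p[:2]/p[2]).astype(int)
    i=np.ascontiguousarray(im[:,:,::-1][v-60:v+60,u-60:u+60]);i=cv2.resize(i,(400,400));cv2.drawMarker(i,(200,200),(0,255,0),0,20);A.append(i)
cv2.imwrite('pics/shut.png',np.hstack(A))
```

```text
-6.493887760759094e-05 4.675
side 728 [-0.00325432  0.02159418] [-0.0166571   0.00022598 -0.00936144]
top 655 [0.02814304 0.0292223 ] [0.02750923 0.00479551 0.00087737]
```

View pics/shut.png

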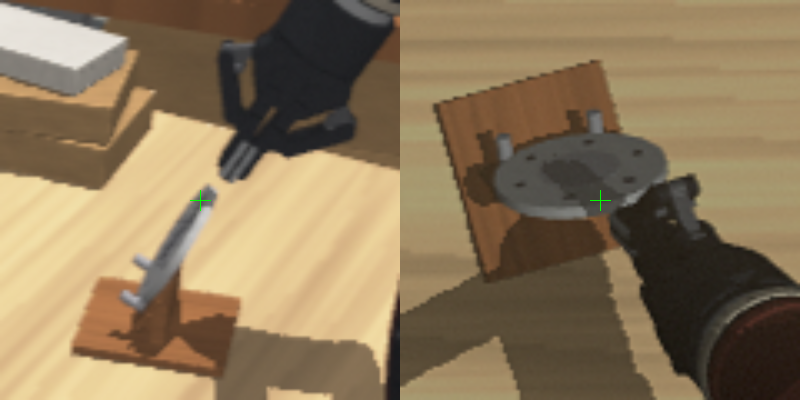

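Run:
```python
from h import *
from scipy.optimize import least_squares
o=observe();g=o['eef_pos'];R=Ro.from_euler('xyz',o['tcp_rot']).as_matrix();print('tcp',g,o['q'])
def pr(n,x):
    c=get_calibration(n);K=np.array(c['intrinsics']);T=np.linalg.inv(np.array(c['world_from_camera']));p=K@(T[:3,:3]@x+T[:3,3]);return p[:2]/p[2]
s=120/400
uv={}
for n,(a,b) in(('side',(232,179)),('top',(614-400,206))):
    c0=pr(n,g).astype(int);uv[n]=c0+(np.array([a,b])-200)*s
    P=cloud(n,np.load('pics/shut%s.npz'%n)['d']);u,v=uv[n].astype(int)
    for du in(0,1,3):print(n,P[v-du,u+du])
r=least_squares(lambda x:np.r_[pr('side',x)-uv['side'],pr('top',x)-uv['top']],g);print('tip',r.x,r.fun,'off',r.x-g,'tool frame',(r.x-g)@R)
```

```text
tcp [ 0.46239263 -0.33601489  0.12800629] [-1.045178   -0.00454195  1.9847888   0.49309405  1.08547647 -1.51356769]
side [ 0.4404309  -0.33410996  0.15829573]
side [ 0.43644056 -0.32908212  0.16450461]
side [ 0.43201265 -0.3299125   0.17118776]
top [ 0.46057471 -0.3401313   0.14036688]
top [ 0.46279449 -0.34332093  0.137048  ]
top [ 0.46716594 -0.34914544  0.13231291]
tip [ 0.45207249 -0.33930354  0.15149713] [-4.24613407 -0.2341648   1.19444403  3.03082849] off [-0.01032014 -0.00328865  0.02349085] tool frame [-0.02585594  0.0004796   0.00061713]
```

The fingers shut fully with the reported TCP 11 mm below the disc's top edge. Both cameras also put the tips about 36 mm behind it. So the real tips do sit about 36 mm short of the reported TCP along the tool axis, and I'll compensate for that.

```bash
echo 'OFF=.036' >> h.py
python3 - <<'E'
from h import *
a=np.radians(14.4);t=.45
n=np.array([np.cos(a)*np.cos(t),np.sin(a)*np.cos(t),np.sin(t)]);e1=np.array([-np.sin(a),np.cos(a),0]);e2=np.cross(n,e1);e2*=np.sign(e2[2])
C=np.array([.4836,-.3328,.0857])+.0025*e1+.003*e2-.001*n
g=C+(.014-OFF)*e2
gripper_to(.05,60)
print(move_l(g+.03*e2,.08), move_l(g,.04,max_force=6))
o=observe();print(o['time_s'],o['eef_pos'],g,o['ft_force'])
gripper_to(0,70);o2=observe();print(o2['opening'],o2['ft_force'],o2['eef_pos'])
A=[]
for k in('side','top'):
    im,d=snap(k,'gr'+k);b=(340,120,440,220) if k=='side' else (430,180,530,280)
    A.append(cv2.resize(np.ascontiguousarray(im[b[1]:b[3],b[0]:b[2],::-1]),(400,400)))
cv2.imwrite('pics/gr.png',np.hstack(A))
E
```

```text
False False
6.8167 [ 0.49019221 -0.32865472  0.0682859 ] [ 0.49011082 -0.32854722  0.06815654] [0.05739644 0.41954956 0.05550209]
0.007151969456255156 [-0.19072248  0.41481483  2.25171287] [ 0.49023605 -0.32875402  0.06849707]
```

View pics/gr.png

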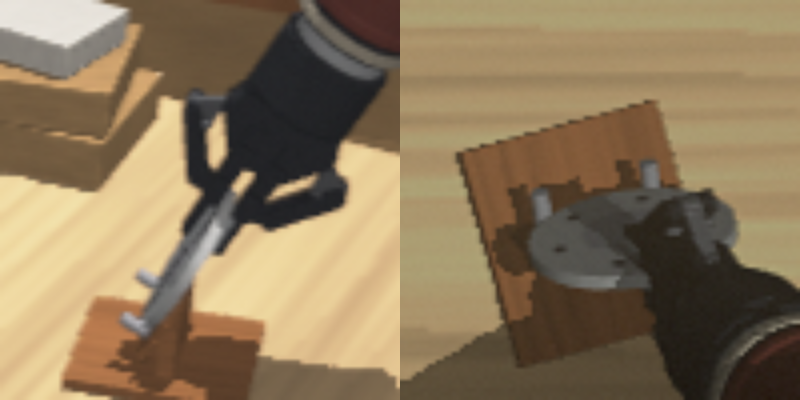

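The gripper has hold of the cover, with the fingers stopped at about 7 mm. Next I'll lift it, carry it over the rack and measure it against the tines.

Run:
```python
from h import *
import warnings;warnings.filterwarnings('ignore')
o=observe();g=o['eef_pos']
move_l(g+[0,0,.03],.06);move_l(g+[0,0,.2],.15)
print('open',observe()['opening'],observe()['ft_force'])
r=rpy([0,0,-1],RX);
movep([.526,.3126,.27],r);hold(.3)
move_l([.526,.3126,.17],.12);hold(.3)
o=observe();print(o['time_s'],o['eef_pos'],o['opening'],o['ft_force'],o['tcp_rot'])
A=[]
for k in('side','top'):
    im,d=snap(k,'pre'+k);b=(140,220,320,400) if k=='side' else (130,150,260,280)
    A.append(cv2.resize(np.ascontiguousarray(im[b[1]:b[3],b[0]:b[2],::-1]),(400,400)))
cv2.imwrite('pics/pre.png',np.hstack(A))
# disc in hand & tines in rack frame, side camera
o2=np.array([.526,.3126]);a=RY;R=np.array([[np.cos(a),np.sin(a)],[-np.sin(a),np.cos(a)]])
for k in('side','top'):
    z=np.load('pics/pre%s.npz'%k);P=cloud(k,z['d']).reshape(-1,3);im=z['im'].reshape(-1,3).astype(int);l=(P[:,:2]-o2)@R.T*1e3
    m=(P[:,2]>.133)&(P[:,2]<.19)&(abs(l[:,0])<25)&(abs(l[:,1])<75)
    q=np.c_[l[m],P[m,2]*1e3];mu=np.median(q,0);print(k,m.sum(),mu,'y',np.percentile(q[:,1],[1,99]),'zmin',np.percentile(q[:,2],[0,1]))
    for it in range(5):
        A_=np.c_[q[:,1]-0,q[:,2]-160,np.ones(len(q))];s=np.linalg.lstsq(A_,q[:,0],rcond=None)[0];rr=q[:,0]-A_@s;q=q[abs(rr)<max(1.2,1.5*rr.std())]
    print('  plane dx/dy,dx/dz,x0',s,len(q),rr.std())
    k2=(P[:,2]>.045)&(P[:,2]<.095)&(abs(l[:,0])<25)&(abs(l[:,1])<50)
    for sx in(-1,1):
        for sy in(-1,1):
            g=k2&(l[:,0]*sx>3)&(l[:,1]*sy>0);print('  tine',sx,sy,g.sum(),np.round(np.median(l[g],0),1) if g.any() else 0)
```

```text
open 0.007333324809010633 [ 0.5671653   0.00653561 -1.84233952]
13.2083 [0.52632278 0.31275149 0.1706674 ] 0.007267301268028499 [-0.08057795 -0.37177744 -2.03759846] [1.75068652 1.56972093 0.41377409]
side 637 [ -4.75157952   4.27850219 169.7838638 ] y [-51.50074356  52.8715204 ] zmin [135.67907135 139.56909957]
  plane dx/dy,dx/dz,x0 [ 1.59382590e-03 -9.33966012e-03 -4.73071886e+00] 577 0.5151593511944884
  tine -1 -1 46 [-14.4 -26.5]
  tine -1 1 55 [-14.3  37.4]
  tine 1 -1 52 [  7.7 -26.6]
  tine 1 1 54 [ 8.  37.1]
top 95 [ -2.54107906 -26.22891673 165.60505216] y [-57.35656486   1.671386  ] zmin [133.1631301  134.89594406]
  plane dx/dy,dx/dz,x0 [-0.01142159 -0.01678891 -2.76902008] 94 0.3617774455091093
  tine -1 -1 16 [-11.9 -33.2]
  tine -1 1 11 [-12.2  30.4]
  tine 1 -1 13 [  9.7 -33.8]
  tine 1 1 3 [ 9.4 30.8]
```

View pics/pre.png

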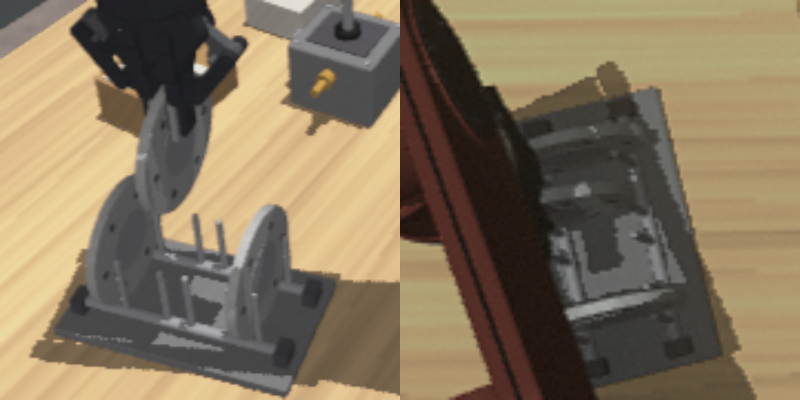

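The side view shows the cover upright over the middle slot. Relative to the tines it needs about −1.2 mm in rack x and +1.9 mm in rack y. I'll lower it with force guarding.

Run:
```python
from h import *
t=np.array([.526,.3126,0])-.0012*RX+.0019*RYV
move_l(t+[0,0,.17],.05);hold(.2)
print(move_l(t+[0,0,.105],.08,max_force=8))
print(move_l(t+[0,0,.060],.05,max_force=5),observe()['eef_pos'])
print(move_l(t+[0,0,.042],.015,max_force=4));o=observe();print(o['eef_pos'],o['ft_force'],o['time_s'])
a=RY;R=np.array([[np.cos(a),np.sin(a)],[-np.sin(a),np.cos(a)]])
im,d=snap('side','low',(140,220,320,400),3);P=cloud('side',d).reshape(-1,3);l=(P[:,:2]-[.526,.3126])@R.T*1e3
for nm,x0 in(('near',-60),('mid',0),('far',60)):
    m=(P[:,2]>.09)&(P[:,2]<.135)&(abs(l[:,0]-x0)<14)&(abs(l[:,1])<60);print(nm,m.sum(),np.median(l[m],0),'ztop',np.percentile(P[m,2],99),'y',np.percentile(l[m,1],[1,99]))
```

```text
False
False [0.52475739 0.3143104  0.06044024]
True
[0.52430644 0.31474036 0.05089553] [0.71810644 3.10245023 2.33404533] 16.4583
near 490 [-65.36914409  15.68962887] ztop 0.12634316840875945 y [-40.74731628  54.43587241]
mid 438 [-5.35954097 19.08690312] ztop 0.13405946512360123 y [-41.08224976  52.39976136]
far 428 [54.73191821 22.17911395] ztop 0.12673883150151574 y [-26.92882288  53.87549433]
```

View pics/low.png

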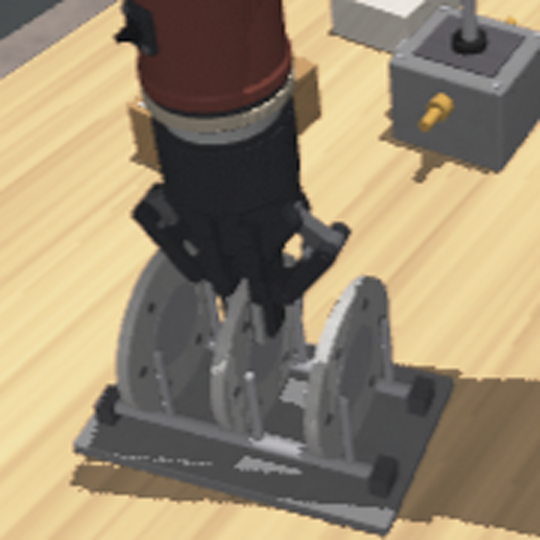

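It is touching the −y bar, since the y force is +3 N. I'll nudge +y by 1.5 mm and keep seating.

Run:
```python
from h import *
p=observe()['eef_pos']
move_l(p+.0015*RYV+[0,0,.001],.02);hold(.2);o=observe();print(o['eef_pos'],o['ft_force'])
print(move_l(p+.0015*RYV-[0,0,.006],.01,max_force=5));hold(.2);o=observe();print(o['eef_pos'],o['ft_force'],o['time_s'])
```

```text
[0.523577   0.31594893 0.05140668] [ 0.47121639  0.36691062 -2.32440736]
True
[0.52410928 0.31666302 0.04967985] [0.57203522 2.63694031 5.46713789] 17.6
```

Run:
```python
from h import *
gripper_to(.012);gripper_to(.03);hold(.3);p=observe()['eef_pos']
move_l(p+[0,0,.06],.06);move_l(p+[0,0,.2],.2);print(observe()['time_s'],observe()['ft_force'])
a=RY;R=np.array([[np.cos(a),np.sin(a)],[-np.sin(a),np.cos(a)]])
im,d=snap('side','rel',(140,160,340,400),2.5);P=cloud('side',d).reshape(-1,3);l=(P[:,:2]-[.526,.3126])@R.T*1e3
for nm,x0 in(('near',-60),('mid',0),('far',60)):
    m=(P[:,2]>.09)&(P[:,2]<.135)&(abs(l[:,0]-x0-(-5))<9)&(abs(l[:,1])<62);q=np.c_[l[m],P[m,2]*1e3]
    s=np.linalg.lstsq(np.c_[q[:,1],q[:,2]-71,np.ones(len(q))],q[:,0],rcond=None)[0]
    print(nm,m.sum(),np.median(q,0),'ztop',np.percentile(q[:,2],99),'y',np.percentile(q[:,1],[1,99]),'slopes,x@71',s)
```

```text
20.4417 [ 0.22730524 -0.30856178 -0.29680156]
near 495 [-65.38875385  14.74133331 109.5121722 ] ztop 126.91696358463744 y [-39.416137    54.37462582] slopes,x@71 [ 3.64736437e-02  9.50880955e-02 -6.81706082e+01]
mid 527 [ -6.21570939  13.67959596 109.27656765] ztop 126.61978079585026 y [-40.94306    53.1854708] slopes,x@71 [ 0.03548212  0.09110301 -8.98350462]
far 568 [ 54.53748269  12.74228676 107.90941355] ztop 126.76292231546883 y [-41.92646228  53.3792581 ] slopes,x@71 [3.00323133e-02 7.91677218e-02 5.22556669e+01]
```

View pics/rel.png

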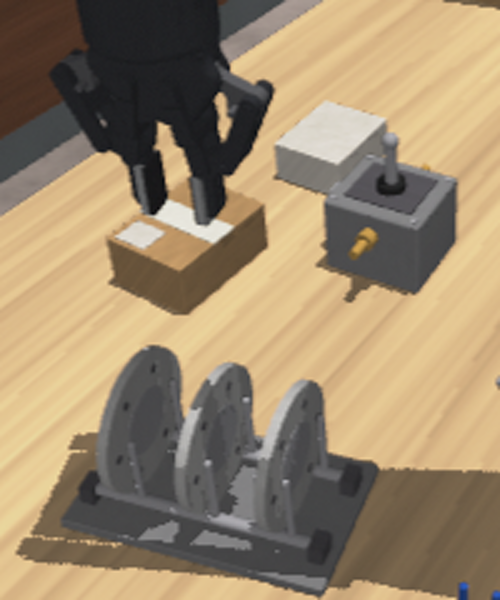

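All three covers stand alike, with tops at 127 mm and matching faces about 60 mm apart. The lever is upright at crop pixel (390,160). Next I'll push it towards +y (the rack side), approaching from the −y side with the fingers shut.

Run:
```python
from h import *
import warnings;warnings.filterwarnings('ignore')
b=np.radians(5.2);X=np.array([np.cos(b),np.sin(b),0]);Y=np.array([-X[1],X[0],0]);s=np.array([.5748,-.0045,0])
gripper_to(0,20);r=rpy([0,0,-1],X)
movep(s-.055*Y+[0,0,.23],r)
move_l(s-.055*Y+[0,0,.117-OFF],.12);hold(.3)
f0=observe()['ft_force']@Y
hit=move_l(s-.002*Y+[0,0,.117-OFF],.02,max_force=1.5)
o=observe();print(hit,(o['eef_pos']-s)@Y,o['ft_force']@Y-f0,o['eef_pos'],o['time_s'])
np.save('pics/c.npy',o['eef_pos'])
im,d=snap('side','sw',(250,190,350,290),4)
```

```text
True -0.012169786773939713 -1.5072795406593118 [ 0.57577918 -0.01663097  0.0808052 ] 25.9
```

View pics/sw.png

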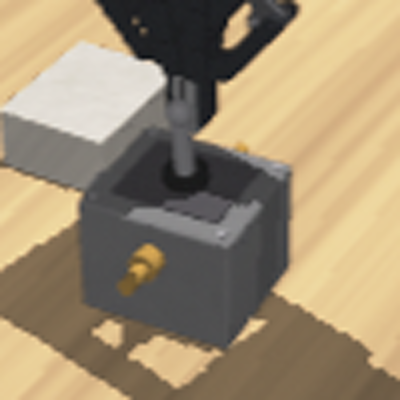

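The force and position agree with a lever angle of about 0.12 rad. I'll push on to about 0.43 rad, hold it, then ease back.

Run:
```python
from h import *
b=np.radians(5.2);X=np.array([np.cos(b),np.sin(b),0]);Y=np.array([-X[1],X[0],0]);s=np.array([.5748,-.0045,0])
c=np.load('pics/c.npy');p=s*1.;p[2]=c[2]
print(move_l(p,.03,max_force=8));hold(.6)
o=observe();print((o['eef_pos']-s)@Y,o['ft_force']@Y,o['ft_force'],o['time_s'])
im,d=snap('side','sw2',(250,190,350,290),4)
P=cloud('side',d).reshape(-1,3)-s;L=np.c_[P@X,P@Y,P[:,2]]*1e3;im=im.reshape(-1,3).astype(int)
for z in range(92,146,6):
    m=(abs(L[:,2]-z)<3)&(abs(L[:,0])<12)&(abs(L[:,1]-14)<30)&(im.max(1)>85);print(z,m.sum(),np.median(L[m],0) if m.any() else '')
hold(.3)
```

```text
False
-0.0005621086028945563 -5.69418005154034 [ 0.14590865 -5.70443315 -0.58610615] 27.1083
92 3 [-7.04927051 11.62996043 93.40364797]
98 4 [-6.67477445 13.44614543 98.19849316]
104 5 [ -7.07589547  16.5172039  104.17179431]
110 4 [ -6.72401289  18.46729957 110.0895265 ]
116 8 [ -7.62732048  19.26784709 116.04006628]
122 7 [ -7.02600231  23.47839215 120.15072314]
128 11 [ -8.1893229   27.03240241 128.28299859]
134 30 [ -5.32427088  25.24283624 133.45558438]
140 8 [ -5.06482205  14.09554321 138.05405902]
```

View pics/sw2.png

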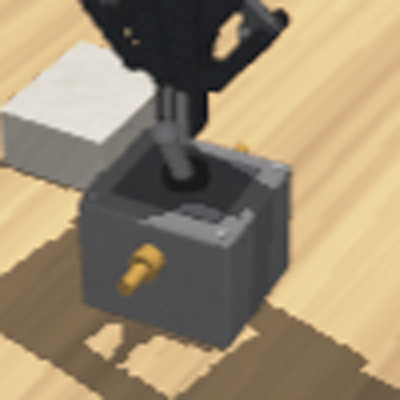

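The lever slope gives about 0.42 rad, which is well over. I'll hold a little longer, back off slowly and check everything.

Run:
```python
from h import *
b=np.radians(5.2);X=np.array([np.cos(b),np.sin(b),0]);Y=np.array([-X[1],X[0],0])
hold(.4);p=observe()['eef_pos']
move_l(p-.05*Y,.03);q=p-.05*Y;q[2]=.24;move_l(q,.15);movep([.42,-.15,.3],observe()['tcp_rot']);hold(.3)
o=observe();print(o['time_s'],o['ft_force'])
im,d=snap('side','fin');S=cloud('side',d).reshape(-1,3)
it,dt=snap('top','fint');P=cloud('top',dt)
k=(P[190:210,325:350,2]>.12)&(P[190:210,325:350,2]<.16);print('tip',P[190:210,325:350][k].mean(0) if k.any() else None)
a=RY;R=np.array([[np.cos(a),np.sin(a)],[-np.sin(a),np.cos(a)]]);l=(S[:,:2]-[.526,.3126])@R.T*1e3
for x0 in(-65,-5,55):
    m=(S[:,2]>.09)&(S[:,2]<.135)&(abs(l[:,0]-x0)<9)&(abs(l[:,1])<62);print(m.sum(),np.median(l[m],0),np.percentile(S[m,2],99))
A=[cv2.resize(im[190:370,150:330,::-1].copy(),(400,400)),cv2.resize(it[80:310,140:380,::-1].copy(),(400,400))]
cv2.imwrite('pics/final.png',np.hstack(A))
```

```text
32.0083 [-0.40792627  0.23059003 -0.51822252]
tip [ 0.57392446 -0.00648108  0.13860171]
491 [-65.44825186  14.89979333] 0.12731119641370928
529 [-6.22971716 13.86799104] 0.12675346316494926
561 [54.61446836 12.64224077] 0.12704254309019483
```

The viewer's picture limit is reached, so I couldn't look at this last one. The numbers are consistent, though: the lever tip is back where it started, the three covers haven't moved, and the arm is clear. I'll hand in.

```bash
python3 -c "
from plant import *
job_done()"
```

```text
the job is handed in; nothing more can be done
```

I put the cover in the middle slot, set down on both bars under force control. I then held the switch over to the rack's side (+y) for well over a second, let it spring back, and handed the job in. The robot's clock read 32 s at the last check before hand-in.

**Last checks**
- **Covers:** all three stand upright with tops at about 127 mm and faces about 60 mm apart. They had not moved between release and the end.
- **Switch:** by depth it leaned about 0.42 rad while held, with about 5.7 N on it. Afterwards its tip was back within 1 mm of its starting position.
- **Arm:** it is clear of everything and carries no load.

**What disagreed or was not checked**
- **Fingertips:** they sit about 36 mm short of the reported TCP. My first grasp approach stopped short and touched nothing. Both cameras and a full finger closure showed the offset, so I compensated for it from then on.
- **Cameras:** the two cameras disagree by about 4 mm in y. I placed the cover relative to the rack's tines and corrected a one-sided touch on the −y bar.
- **Final picture:** I had used up the viewer's 12 pictures, so the end state is confirmed by depth numbers only.
- **Bystanders:** I did not measure the carton, white box or wrench at the end. No unexpected contact force showed up in the readings I took.

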